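# Fit the crank to the examination turntable

### The job

The turntable under the china plate has lost its crank. Pick the crank that has the square hole and put it on the turntable's upright square shaft, pushed fully home so that it sits flat on the housing, then let go. Leave the plate and the other crank where they are.

Things in the scene. Friction and masses are not known exactly. Their poses are not given: they have to be found in the camera images.
- square_crank: Crank to fit, loose, lying flat, 0.2-0.45 kg. Square steel hub 46 x 46 x 45 mm tall, a 30 x 30 square hole right through it, sides parallel to the hub's. Arm 20 wide, 14 thick, level with the underside, runs from the hub's +x face to 106 from the hole's axis; upright grip (22 thick, top at 59) at 92. Hub's +y, -y faces are free to grip. Origin: hole's axis at the underside; x along arm, z up.
- round_crank: The wrong crank, leave alone: the same arm and grip, but a round hub, 48 mm diameter and 45 mm tall, with a round 20 mm hole that does not go over the shaft. Origin: on the hole's axis at the underside; x along the arm, z up.
- spindle (a point): Foot of the upright square shaft, on its axis at the 68 mm round seat, 70 mm above the table, on which the crank's underside must rest; housing (100 x 100) is 4 lower. Shaft 25 x 25, straight for 30, then tapers over 12 to a 12 x 12 tip. x, y square to its flats, z up. Crank fits any of 4 ways round, play 2.5 mm each side, 13 degrees. Stiff (1 N m), need not turn; turntable is fixed.
- plate: White china dinner plate, 200 mm diameter and 22 mm tall, lying loose on the turntable's aluminium disc, to be left alone. Its centre is 230 mm from the shaft, on the side away from the robot. Origin: centre of its underside, 45 mm above the table; z up.

How it is judged (in metres and radians):
At the end, for the whole second after the job is handed in: The square-holed crank is on the square shaft, its underside within 5 mm of the seat, its hole's axis within 7 mm of the shaft's, upright within 7 degrees, at rest (z of square_crank in the frame of spindle below 0.005 m and horizontal distance between square_crank and spindle below 0.007 m and angle between square_crank's own z axis and vertical below 0.12 rad and linear speed of square_crank below 0.02 m/s); the robot touches nothing.
It fails at once if the plate was shifted by more than 20 mm (distance of plate from where it was at the start of the episode above 0.02 m).
It fails at once if the round-holed crank was shifted by more than 30 mm (distance of round_crank from where it was at the start of the episode above 0.03 m).
It also fails if it takes over 43 s, if anything falls off the work surface, if the arm or the gripper's body presses on something with over 40 N, if the wrist force passes 120 N, or if a joint passes its speed limit or range.

### The arm

A 6-joint arm with a two-finger parallel gripper is mounted at the origin on the work surface. World frame = base frame: x ahead of the robot, y to its left, z up, the work surface at z = 0. Lengths are in mm, angles in rad, forces in N, time in s.
With the tool pointing down it reaches from about 300 to 950 mm from the base axis. Payload 3.1 kg.
Tool frame: the origin (TCP) lies on the centre line of the jaws, within the pads' length; the fingertips stand 14 mm ahead of it and the grasp point (between the pads) lies 5 mm behind it (r.tip_extent is the distance from the TCP to the fingertips, in mm); z points along the fingers, y is the line along which they close (so a half turn about z gives the same grasp; the last joint's range is limited). The gripper opens to 85 mm and grips with 20 to 120 N. Pads are 22 mm wide; open, the fingers measure 114 mm over their backs; the gripper's body (76 mm by 85 mm) begins 54 mm behind the grasp point. The pads swing forward as they close: fully open they stand 13 mm farther back than shut.
Start: joints at [1.174, 0.308, 1.634, -0, 1.2, -0.07], TCP at [200.66, 591.919, 245.272] pointing down, gripper open.
Joint ranges: [-3.06, 3.06], [-0.79, 1.96], [0.05, 2.63], [-1.19, 4.34], [0.05, 2.64], [-2.94, 2.94]. Speed limits (rad/s): [2.79, 2.79, 3.14, 3.14, 3.14, 3.14].

### API

Orientations are given as a unit quaternion [w, x, y, z].
In Python, from plant import r, optics gives the robot as it stands.
- The arm moves only by the tool servo_tool, never from a script. Its argument "motion" is a list that holds one entry, the list of rows, each a list of 6 numbers: the shift along the tool's x, y, z each as a share of 0.2 m, from -1 to 1, then the turn, a rotation vector about the tool's x, y, z each as a share of 360 degrees, from -1 to 1. A call has 1 to 20 rows; each row is the pose to reach, as a shift and turn from the pose commanded when the call began, along the tool's axes at that moment, turning the shorter way round; what a row does not reach only later rows make up. A row lasts 1/12 s, in which the tool goes at most 41.7 mm and 7.16 degrees, less where a joint would pass 70% of its speed; a pose out of reach is approached as far as the arm can. A call with a number of a shift or a turn outside -1 to 1 is refused whole. A call with a gripper value outside its range is refused whole. "gripper" is the finger opening in mm, from 0 to 85.4, set as the call begins (left out, the last holds). The fingers move at their own pace and stop on an object; the grip force is fixed at half the most. Time passes only in rows, so rows that repeat a pose let the fingers close. It gives the time, the measured TCP pose, the force, the opening and the grip force at its end, in the units of the state.
- r.read_state(): the state, without advancing time (a new reading comes with each control period).
- optics.grab_frame(name): name is "scene" or "top" or "wrist"; returns a dict with "img" (384x512x3 uint8, red, green, blue), "depth" (384x512 float32, mm along the optical axis (not along the pixel's ray), 0 where there is no reading), "camera_matrix" (3x3 intrinsics, pixels), "origin" and "rotation" of the camera in the world. Camera axes: x right, y down, z forward; pixel columns grow to the right and rows downward; lengths in mm; the calibration is good to about 2 mm. A picture is of the moment at which its call begins.
- r.close_job(): hands the job in; it is judged then, once.
The state is a dict: "t": time; "joint_positions": joint angles; "dq": joint speeds; "joint_torque": joint torques, N m; "tool_pos": TCP position; "eef_rot": TCP orientation; "wrist_force": force on the tool from outside, world axes, zero at the start; "torque": the same for the moment, N m; "opening": finger opening in mm; "grasp_force": force on a finger pad.
Only numpy, scipy, OpenCV 4.12 (cv2) and the standard library are available. Lean on these libraries where they do the work, as an engineer would, in place of code of your own. Each camera call takes 0.05 s, during which the arm holds its last target. There are 200 camera calls.

## Working session

There is one attempt and no reset: what is moved stays moved. The work goes in short steps, Python scripts to look and compute and a tool call to move; the robot and the scene stay as the last step left them, time stands still between calls to the robot, and variables do not carry over. Pictures are saved under pics/ and viewed, at most 10 in all, crops included, and the job is handed in when it is done.

Besides the shell and the picture viewer there is one more tool, called after "Emit:" as name(argument=value, ...), one argument or row to a line, values as JSON. servo_tool: Moves the arm, as the interface text tells. Its arguments: {"type":"object","properties":{"motion":{"type":"array"},"gripper":{"type":"number"}},"required":["motion"]}

```bash
mkdir -p pics; cat > h.py <<'E'
import sys; sys.path.insert(0,'.')
from plant import r, optics
import numpy as np, cv2
def grab(n,name):
    f=optics.grab_frame(n); cv2.imwrite(f'pics/{name}.png',f['img'][:,:,::-1]); np.savez(f'pics/{name}.npz',**f); return f
def cloud(f):
    K=np.array(f['camera_matrix']);d=f['depth'];v,u=np.mgrid[:d.shape[0],:d.shape[1]]
    p=np.stack([(u-K[0,2])/K[0,0]*d,(v-K[1,2])/K[1,1]*d,d],-1)
    return p@np.array(f['rotation']).T+np.array(f['origin'])
E
python3 - <<'E'
from h import *
for n in ('top','scene'):
    f=grab(n,n); print(n,f['origin'],f['rotation'],f['camera_matrix'])
a=np.hstack([cv2.imread('pics/top.png')]); 
s=r.read_state(); print(s)
E
```

```text
top [ 451.34649297    3.43296607 1161.8158527 ] [ 0.04409958 -0.6956363   0.71510915 -0.05257621] [[479.85425613   0.         261.14671961]
 [  0.         479.85425613 195.02424853]
 [  0.           0.           1.        ]]
scene [1155.27321746  556.80010798  950.27066091] [-0.13149155  0.36536364  0.86224397 -0.3251995 ] [[443.10507695   0.         254.77337281]
 [  0.         443.10507695 186.27872143]
 [  0.           0.           1.        ]]
{'t': 0.1, 'joint_positions': array([ 1.17434340e+00,  3.08973467e-01,  1.63508284e+00, -5.10491888e-06,
        1.19968269e+00, -6.97384372e-02]), 'dq': array([ 8.06451874e-04, -1.16370189e-03, -3.62850452e-03,  2.76609506e-04,
       -4.99029010e-05,  1.61864894e-03]), 'joint_torque': array([-9.92164644e-07, -4.16412485e+01, -2.77642930e+01, -1.97136455e-04,
        4.12944632e-03, -1.02524129e-05]), 'tool_pos': array([200.35182399, 591.24973746, 244.1160558 ]), 'eef_rot': array([-2.45578692e-04,  1.62630655e-01,  9.86686434e-01, -1.04469609e-03]), 'wrist_force': array([ 0.64562251, -0.25037526,  0.31570277]), 'torque': array([ 0.05063502, -0.00101537,  0.04622501]), 'grasp_force': 0.0, 'opening': 85.22268869816328}
```

View pics/top.png

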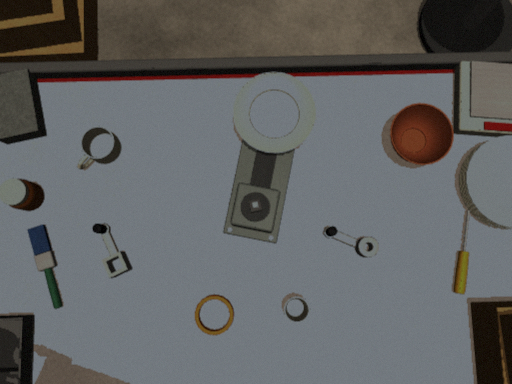

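View pics/scene.png

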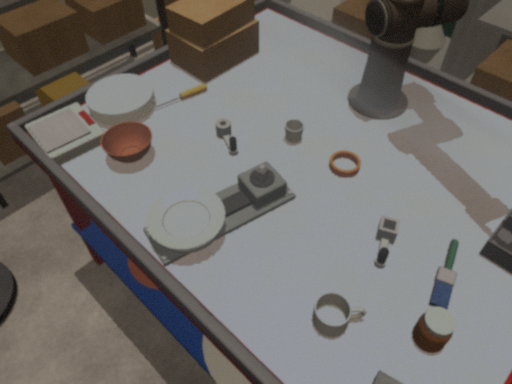

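The top view shows the square crank with its hub at about (118,264) and grip at (100,229). The round crank's hub is at (367,246), the shaft at (256,205) and the plate at (274,113). Next I'll enlarge the crank and the shaft.

```bash
cat >> h.py <<'E'
from scipy.spatial.transform import Rotation as R
def rot(q): return R.from_quat(np.roll(q,-1)).as_matrix()
def cloud(f):
    K=np.array(f['camera_matrix']);d=f['depth'];v,u=np.mgrid[:d.shape[0],:d.shape[1]]
    p=np.stack([(u-K[0,2])/K[0,0]*d,(v-K[1,2])/K[1,1]*d,d],-1)
    return p@rot(f['rotation']).T+np.array(f['origin'])
def onz(f,u,v,z):
    K=np.array(f['camera_matrix']);d=rot(f['rotation'])@[(u-K[0,2])/K[0,0],(v-K[1,2])/K[1,1],1]
    o=np.array(f['origin']); return o+d*(z-o[2])/d[2]
E
python3 - <<'E'
from h import *
f=dict(np.load('pics/top.npz')); im=cv2.imread('pics/top.png')
a=cv2.resize(im[215:290,80:150],(373,400),interpolation=cv2.INTER_CUBIC); b=cv2.resize(im[175:250,220:295],(400,400),interpolation=cv2.INTER_CUBIC)
cv2.imwrite('pics/crop.png',np.clip(np.hstack([a,b])*1.6,0,255))
c=cloud(f)
def rect(u0,u1,v0,v1,z0,z1):
    p=c[v0:v1,u0:u1].reshape(-1,3); p=p[(p[:,2]>z0)&(p[:,2]<z1)]
    print(len(p),p.mean(0),cv2.minAreaRect(p[:,:2].astype(np.float32)))
rect(103,135,246,280,35,52)   # hub top
rect(88,112,218,240,50,70)    # grip
rect(88,135,218,280,8,20)    # arm
rect(225,290,175,245,100,120) # tip
rect(225,290,175,245,60,69)
rect(225,290,175,245,76,120)
print(onz(f,118,264,45),onz(f,256,205,112))
E
```

```text
277 [452.96335781 328.19810232  43.58912773] ((452.75, 328.7835693359375), (46.29518508911133, 47.253108978271484), 24.93006706237793)
74 [536.55140318 365.29698575  57.9918903 ] ((536.32958984375, 366.3227844238281), (19.86265754699707, 20.311426162719727), 19.660118103027344)
285 [497.6094161  346.82612809  13.45707378] ((491.62933349609375, 343.7425842285156), (129.23635864257812, 43.816627502441406), 23.64902114868164)
120 [573.61571122   2.25708566 107.55862099] ((573.990234375, 2.4365615844726562), (24.79375648498535, 24.273529052734375), 13.160094261169434)
1263 [573.15067173   3.06002283  65.63817098] ((574.3662109375, 2.6856651306152344), (99.77808380126953, 99.6954574584961), 77.34708404541016)
140 [572.49184943   2.67699436 105.21013716] ((566.2763061523438, 2.611164093017578), (43.56865310668945, 26.289012908935547), 1.6111948490142822)
[453.89730868 321.06627857  45.        ] [573.85108093   0.72149114 112.        ][ WARN:0@0.057] global loadsave.cpp:1063 imwrite_ Unsupported depth image for selected encoder is fallbacked to CV_8U.
```

View pics/crop.png

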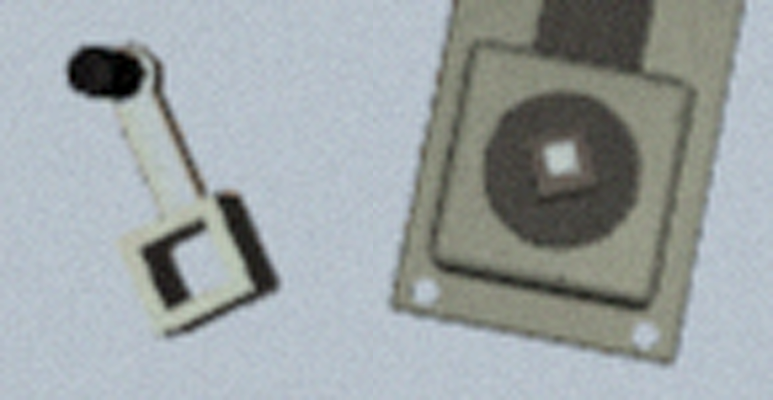

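The right crop shows the shaft turned relative to its housing, so I want a close wrist view of its angle. First I'll work out where the wrist camera sits.

```bash
cat >> h.py <<'E'
def go(p,yawy,z=None):
    """shift shares and turn shares to bring TCP to p with tool y at world angle yawy (mod 180), from the measured pose (down)"""
    s=r.read_state(); M=rot(s['eef_rot']); t=np.array(s['tool_pos'])
    d=M.T@(np.array(p)-t)
    y=np.degrees(np.arctan2(M[1,1],M[0,1])); a=(yawy-y+90)%180-90
    Y=np.radians(y+a); T=np.array([[np.sin(Y),np.cos(Y),0],[-np.cos(Y),np.sin(Y),0],[0,0,-1]])
    rv=R.from_matrix(M.T@T).as_rotvec()/(2*np.pi)
    print('tcp',t.round(1),'y',y.round(1),'tool shift share',(d/200).round(4),'turn share',rv.round(4),'rows>=',max(np.linalg.norm(d)/41.7,abs(a)/7.16).__round__(1))
E
python3 - <<'E'
from h import *
s=r.read_state(); f=optics.grab_frame('wrist'); M=rot(s['eef_rot'])
print(M.T@(f['origin']-s['tool_pos'])); print((M.T@rot(f['rotation'])).round(2)); print(f['camera_matrix'])
go([573.6,2.4,330],110)
E
```

```text
[ 7.99039860e+01  9.08958303e-03 -1.29908243e+02]
[[-0.   -0.95 -0.31]
 [ 1.    0.   -0.  ]
 [ 0.   -0.31  0.95]]
[[330.40444587   0.         259.51855219]
 [  0.         330.40444587 186.8681898 ]
 [  0.           0.           1.        ]]Traceback (most recent call last):
  File "<stdin>", line 4, in <module>
  File "h.py", line 25, in go
    rv=R.from_matrix(M.T@T).as_rotvec()/(2*np.pi)
       ~~~~~~~~~~~~~^^^^^^^
  File "scipy/spatial/transform/_rotation.pyx", line 1143, in scipy.spatial.transform._rotation.Rotation.from_matrix
ValueError: Non-positive determinant (left-handed or null coordinate frame) in rotation matrix 0: [[-7.80174207e-01  6.25562298e-01 -1.33141946e-04]
 [ 6.25561138e-01  7.80173137e-01  1.77149139e-03]
 [-1.21205200e-03 -1.29878347e-03  9.99998422e-01]].
```

```bash
sed -i 's/T=np.array(\[\[np.sin(Y),np.cos(Y),0\],\[-np.cos(Y),np.sin(Y),0\]/T=np.array([[-np.sin(Y),np.cos(Y),0],[np.cos(Y),np.sin(Y),0]/' h.py
python3 - <<'E'
from h import *
go([573.6,2.4,245],110)
E
```

```text
tcp [200.4 591.3 244.3] y 71.3 tool shift share [-2.7124e+00 -2.1899e+00  1.0000e-04] turn share [-3.000e-04 -1.000e-04 -1.076e-01] rows>= 16.7
```

Emit:
servo_tool(
  motion=[
    [[-0.9, -0.73, 0, 0, 0, 0], [-0.9, -0.73, 0, 0, 0, 0], [-0.9, -0.73, 0, 0, 0, 0], [-0.9, -0.73, 0, 0, 0, 0], [-0.9, -0.73, 0, 0, 0, 0], [-0.9, -0.73, 0, 0, 0, 0]],
  ],
)

```text
t: 0.65
tool_pos: [325.4, 392.3, 244.8]
eef_rot: [0.0, 0.163, 0.987, -0.001]
wrist_force: [0.7, 0.0, 1.6]
opening: 85.2
grasp_force: 0.0
```

Emit:
servo_tool(
  motion=[
    [[-0.9, -0.73, 0, 0, 0, 0], [-0.9, -0.73, 0, 0, 0, 0], [-0.9, -0.73, 0, 0, 0, 0], [-0.9, -0.73, 0, 0, 0, 0], [-0.9, -0.73, 0, 0, 0, 0], [-0.9, -0.73, 0, 0, 0, 0]],
  ],
)

```text
t: 1.15
tool_pos: [449.4, 196.4, 245.3]
eef_rot: [0.001, 0.164, 0.986, -0.001]
wrist_force: [0.5, 0.0, 0.0]
opening: 85.4
grasp_force: 0.0
```

Emit:
servo_tool(
  motion=[
    [[-0.9, -0.73, 0, 0, 0, -0.108], [-0.9, -0.73, 0, 0, 0, -0.108], [-0.9, -0.73, 0, 0, 0, -0.108], [-0.9, -0.73, 0, 0, 0, -0.108], [-0.9, -0.73, 0, 0, 0, -0.108], [-0.9, -0.73, 0, 0, 0, -0.108], [-0.9, -0.73, 0, 0, 0, -0.108], [-0.9, -0.73, 0, 0, 0, -0.108], [-0.9, -0.73, 0, 0, 0, -0.108]],
  ],
)

```text
t: 1.9
tool_pos: [570.8, 3.9, 244.6]
eef_rot: [-0.001, -0.174, 0.985, 0.001]
wrist_force: [0.1, 0.2, -0.2]
opening: 85.9
grasp_force: 0.0
```

```bash
python3 - <<'E'
from h import *
s=r.read_state(); print(s['t'],s['tool_pos'],s['wrist_force'])
f=grab('wrist','w1'); c=cloud(f)
p=c.reshape(-1,3); p=p[(abs(p[:,0]-574)<35)&(abs(p[:,1]-2)<35)]
for z0,z1 in((78,97),(97,104),(104,109),(110,116),(85,120)):
    q=p[(p[:,2]>z0)&(p[:,2]<z1)]
    if len(q)>5: print(z0,len(q),cv2.minAreaRect(q[:,:2].astype(np.float32)))
im=cv2.imread('pics/w1.png'); cv2.imwrite('pics/w1b.png',cv2.resize(im[90:290,160:360],(600,600),interpolation=cv2.INTER_CUBIC))
E
```

```text
1.9 [570.75786415   3.86675223 244.59379321] [ 0.12179478  0.23799002 -0.22898413]
78 140 ((562.6226806640625, -0.032095909118652344), (11.323266983032227, 28.08466339111328), 37.530704498291016)
97 213 ((572.8648071289062, 4.467988014221191), (25.32537078857422, 25.037067413330078), 10.932765007019043)
104 264 ((572.6322021484375, 4.396989822387695), (22.605295181274414, 22.75152015686035), 11.502579689025879)
110 318 ((572.8512573242188, 4.497737884521484), (16.252138137817383, 15.557307243347168), 11.774799346923828)
85 930 ((572.833984375, 4.472818374633789), (25.406312942504883, 25.0210018157959), 10.825745582580566)
```

View pics/w1b.png

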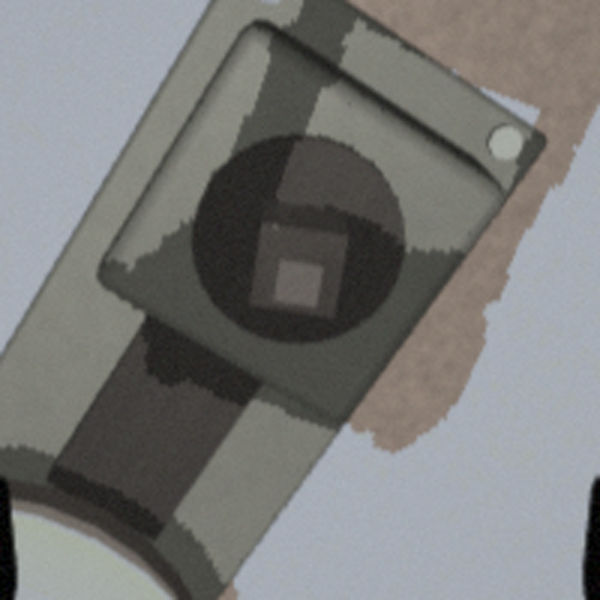

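The wrist view, with the shaft at about (298,275) in the crop, puts the shaft axis at (572.8, 4.5) and its yaw at about 11.3°. Next I'll look at the crank.

```bash
python3 - <<'E'
from h import *
go([452,330,200],114.3)
E
```

```text
tcp [570.5   4.6 244.7] y 110.1 tool shift share [-0.0039  1.7315  0.2257] turn share [ 0.0002 -0.0002 -0.0116] rows>= 8.4
```

Emit:
servo_tool(
  motion=[
    [[0, 0.87, 0, 0, 0, 0], [0, 0.87, 0, 0, 0, 0], [0, 0.87, 0, 0, 0, 0], [0, 0.87, 0, 0, 0, 0], [0, 0.87, 0, 0, 0, 0]],
  ],
)

```text
t: 2.37
tool_pos: [507.6, 173.4, 245.2]
eef_rot: [-0.001, -0.178, 0.984, 0.002]
wrist_force: [-0.6, -0.0, 0.3]
opening: 85.4
grasp_force: 0.0
```

Emit:
servo_tool(
  motion=[
    [[0, 0.86, 0.22, 0, 0, -0.012], [0, 0.86, 0.22, 0, 0, -0.012], [0, 0.86, 0.22, 0, 0, -0.012], [0, 0.86, 0.22, 0, 0, -0.012], [0, 0.86, 0.22, 0, 0, -0.012], [0, 0.86, 0.22, 0, 0, -0.012]],
  ],
)

```text
t: 2.87
tool_pos: [449.1, 331.2, 200.1]
eef_rot: [-0.001, -0.215, 0.977, -0.0]
wrist_force: [-0.4, -0.2, -0.2]
opening: 85.4
grasp_force: 0.0
```

```bash
python3 - <<'E'
from h import *
f=grab('wrist','w2'); c=cloud(f)
p=c.reshape(-1,3); p=p[(abs(p[:,0]-490)<90)&(abs(p[:,1]-345)<70)]
for z0,z1 in((41,49),(52,66),(10,18)):
    q=p[(p[:,2]>z0)&(p[:,2]<z1)]
    if z0==41: q=q[np.hypot(q[:,0]-452,q[:,1]-330)<40]
    if len(q)>5: print(z0,len(q),q.mean(0),cv2.minAreaRect(q[:,:2].astype(np.float32)))
E
```

```text
41 1598 [449.85118606 330.62012409  45.86566293] ((450.76153564453125, 331.0932922363281), (46.53334426879883, 46.08133316040039), 24.35354232788086)
52 427 [532.3629452  367.86467776  58.85174894] ((533.6903686523438, 368.53961181640625), (21.09808921813965, 20.704317092895508), 62.96541213989258)
10 1073 [498.15613494 352.56614463  14.80366868] ((482.13519287109375, 350.09771728515625), (122.93693542480469, 45.01050567626953), 28.806644439697266)
```

View pics/w2.png

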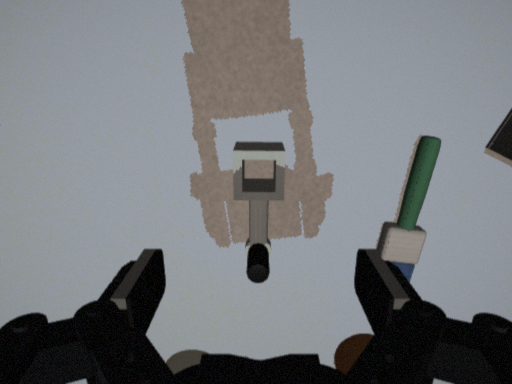

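The crank is centred between the open jaws and aligned with them: hub at about (258,172), grip at (258,265). Going down to grasp.

```bash
python3 - <<'E'
from h import *
go([450.8,331.1,25],114.35)
E
```

```text
tcp [450.4 329.7 200.7] y 114.7 tool shift share [-0.0059  0.0062  0.8787] turn share [-0.0001 -0.0002  0.0011] rows>= 4.2
```

Emit:
servo_tool(
  motion=[
    [[-0.005, 0.006, 0.18, 0, 0, 0], [-0.005, 0.006, 0.36, 0, 0, 0], [-0.005, 0.006, 0.54, 0, 0, 0], [-0.005, 0.006, 0.68, 0, 0, 0], [-0.005, 0.006, 0.78, 0, 0, 0], [-0.005, 0.006, 0.85, 0, 0, 0], [-0.005, 0.006, 0.88, 0, 0, 0], [-0.005, 0.006, 0.88, 0, 0, 0], [-0.005, 0.006, 0.88, 0, 0, 0]],
  ],
)

```text
t: 3.67
tool_pos: [453.6, 329.6, 26.0]
eef_rot: [0.001, -0.212, 0.977, 0.0]
wrist_force: [-0.2, -0.0, 0.2]
opening: 85.1
grasp_force: 0.0
```

Emit:
servo_tool(
  motion=[
    [[0, 0, 0, 0, 0, 0], [0, 0, 0, 0, 0, 0], [0, 0, 0, 0, 0, 0], [0, 0, 0, 0, 0, 0], [0, 0, 0, 0, 0, 0], [0, 0, 0, 0, 0, 0], [0, 0, 0, 0, 0, 0], [0, 0, 0, 0, 0, 0], [0, 0, 0, 0, 0, 0], [0, 0, 0, 0, 0, 0]],
  ],
  gripper=30,
)

```text
t: 4.5
tool_pos: [453.8, 331.0, 26.8]
eef_rot: [0.001, -0.212, 0.977, 0.0]
wrist_force: [-0.2, 0.2, 6.2]
opening: 45.0
grasp_force: 63.0
```

Emit:
servo_tool(
  motion=[
    [[0, 0, -0.15, 0, 0, 0], [0, 0, -0.35, 0, 0, 0], [0, 0, -0.55, 0, 0, 0], [0, 0, -0.75, 0, 0, 0], [0, 0, -0.8, 0, 0, 0], [0, 0, -0.8, 0, 0, 0], [0, 0, -0.8, 0, 0, 0]],
  ],
)

```text
t: 5.08
tool_pos: [452.1, 329.7, 184.7]
eef_rot: [-0.0, -0.212, 0.977, -0.0]
wrist_force: [0.9, 0.1, -3.4]
opening: 45.5
grasp_force: 62.6
```

```bash
cat >> h.py <<'E'
def held(name):
    f=grab('wrist',name); s=r.read_state(); M=rot(s['eef_rot']); c=(cloud(f)-s['tool_pos'])@M  # tool frame
    v,u=np.mgrid[:384,:512]
    p=c.reshape(-1,3); k=(abs(p[:,0])<30)&(abs(p[:,1])<21)&(p[:,2]>-35)&(p[:,2]<-5)
    q=p[k]; print('hub top tool frame',len(q),q.mean(0).round(1),'med z',np.median(q[:,2]).round(1),'x',q[:,0].min().round(1),q[:,0].max().round(1),cv2.minAreaRect(q[:,:2].astype(np.float32)))
    A=np.c_[q[:,:2],np.ones(len(q))]; print('plane',np.linalg.lstsq(A,q[:,2],rcond=None)[0].round(3))
    return f
E
python3 - <<'E'
from h import *
held('w3'); s=r.read_state(); print(s['t'],s['tool_pos'],s['opening'],s['grasp_force'],s['wrist_force'])
go([572.8,4.5,185],101.3)
E
```

```text
hub top tool frame 9931 [  3.4  -0.1 -17.9] med z -20.6 x -23.1 24.7 ((0.7646236419677734, 0.00304412841796875), (42.04405975341797, 47.761051177978516), 89.89060974121094)
plane [ 1.2000e-02  5.0000e-03 -1.7984e+01]
5.1333 [450.9286526  329.04146694 182.99687447] 45.18032038571186 62.599042654037476 [-0.49849651  0.97598822 -3.26190494]
tcp [450.9 329.  183. ] y 114.5 tool shift share [ 0.118  -1.7293 -0.0085] turn share [-0.0002 -0.0007  0.0366] rows>= 8.3
```

View pics/w3.png

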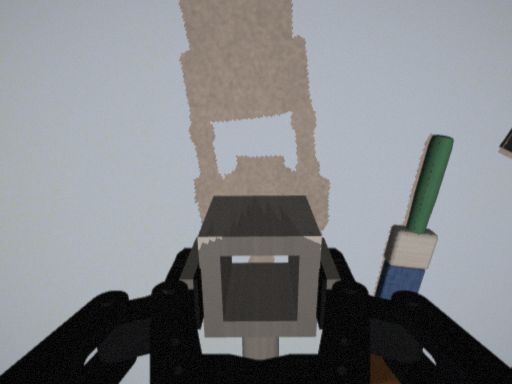

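The crank is held straight: outer top rim at columns 200–322 and rows 237–336, with the hole inside it. I'll work out the hole axis in the tool frame.

```bash
python3 - <<'E'
from h import *
f=dict(np.load('pics/w3.npz'))
Rt=np.array([[0,-.95,-.31],[1,0,0],[0,-.31,.95]]); 
U,_,V=np.linalg.svd(Rt); Rt=U@V
c=(cloud(f)-f['origin'])@rot(f['rotation'])@Rt.T+np.array([79.9,0,-129.9])
p=c.reshape(-1,3); 
for t in (1.2,2):
    q=p[(abs(p[:,2]+20.6)<t)&(abs(p[:,1])<21)&(abs(p[:,0])<40)]
    b=q[abs(q[:,1])<8]; print(len(q),np.percentile(q[:,0],[.3,99.7]),cv2.minAreaRect(q[:,:2].astype(np.float32)), np.percentile(b[b[:,0]<0][:,0],98),np.percentile(b[b[:,0]>0][:,0],2))
E
```

```text
3032 [-20.70743839  25.35535762] ((2.4622554779052734, 0.0011196136474609375), (46.6174430847168, 41.996681213378906), 0.006218330468982458) -12.552829455972871 17.286350876544773
5684 [-21.27325868  25.30522406] ((2.094022750854492, 0.001079559326171875), (47.353904724121094, 41.996681213378906), 0.006218330468982458) -12.643449980924881 16.9847959880472
```

Emit:
servo_tool(
  motion=[
    [[0, -0.2, 0, 0, 0, 0], [0, -0.4, 0, 0, 0, 0], [0, -0.6, 0, 0, 0, 0], [0, -0.8, 0, 0, 0, 0], [0, -0.86, 0, 0, 0, 0], [0, -0.86, 0, 0, 0, 0]],
  ],
)

```text
t: 5.63
tool_pos: [523.0, 170.0, 181.8]
eef_rot: [-0.003, -0.21, 0.978, -0.001]
wrist_force: [-0.4, 0.5, -2.2]
opening: 45.1
grasp_force: 62.9
```

Emit:
servo_tool(
  motion=[
    [[0.02, -0.2, 0, 0, 0, 0.01], [0.06, -0.4, 0, 0, 0, 0.02], [0.09, -0.6, 0, 0, 0, 0.037], [0.118, -0.8, 0, 0, 0, 0.037], [0.118, -0.86, 0, 0, 0, 0.037], [0.118, -0.86, 0, 0, 0, 0.037], [0.118, -0.86, 0, 0, 0, 0.037], [0.118, -0.86, 0, 0, 0, 0.037]],
  ],
)

```text
t: 6.3
tool_pos: [572.2, 9.1, 183.7]
eef_rot: [-0.002, -0.098, 0.995, 0.001]
wrist_force: [-0.7, 0.1, -2.4]
opening: 44.9
grasp_force: 63.1
```

```bash
cat >> h.py <<'E'
def tcpcam(n=4):
    o=[]
    for i in range(n):
        f=optics.grab_frame('wrist'); s=r.read_state()
        C=rot(f['rotation']); Rt=np.array([[0,-.9511,-.309],[1,0,0],[0,-.309,.9511]]); M=C@Rt.T
        t=f['origin']-M@[79.9,0,-129.9]; o.append(np.r_[t,np.degrees(np.arctan2(M[1,1],M[0,1])),s['tool_pos']]); print(o[-1].round(1))
    o=np.mean(o,0); hole=o[:3]+M@[2.3,0,0]; d=M.T@(np.array([572.8,4.5,hole[2]])-hole)
    print('hole',hole.round(1),'need shift tool',d.round(2),'share',(d/200).round(4),'tilt z',M[:,2].round(4)); return f
E
python3 - <<'E'
from h import *
tcpcam(); grab('wrist','w4'); print(r.read_state()['t'])
E
```

```text
[572.3   9.2 183.7 101.2 572.4   9.2 184. ]
[572.5   9.4 184.1 101.3 572.7   9.2 184.4]
[572.8   9.3 184.4 101.3 572.9   9.1 184.7]
[573.    9.2 184.8 101.3 573.1   8.9 185. ]
hole [570.4   8.8 184.2] need shift tool [-1.52 -4.72 -0.  ] share [-0.0076 -0.0236 -0.    ] tilt z [-4.e-04  2.e-04 -1.e+00]
6.55
```

View pics/w4.png

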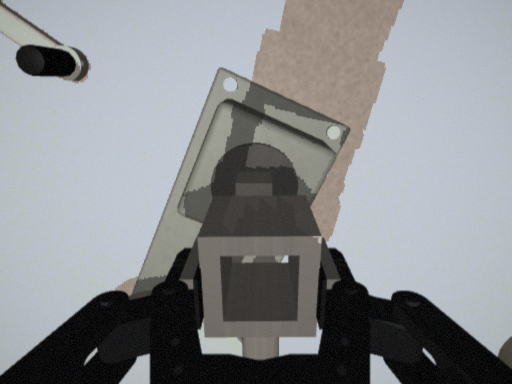

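The view shows the shaft foot at about (254,183), a little left of the hub's centre column at 260. That agrees with the 4.7 mm shift just computed. I'll shift, lower part way and check again.

Emit:
servo_tool(
  motion=[
    [[-0.008, -0.023, 0.05, 0, 0, 0], [-0.008, -0.023, 0.1, 0, 0, 0], [-0.008, -0.023, 0.16, 0, 0, 0], [-0.008, -0.023, 0.19, 0, 0, 0], [-0.008, -0.023, 0.2, 0, 0, 0], [-0.008, -0.023, 0.2, 0, 0, 0], [-0.008, -0.023, 0.2, 0, 0, 0]],
  ],
)

```text
t: 7.13
tool_pos: [576.1, 2.9, 145.0]
eef_rot: [-0.0, -0.097, 0.995, 0.0]
wrist_force: [-0.3, 0.0, -1.4]
opening: 45.4
grasp_force: 63.2
```

```bash
python3 - <<'E'
from h import *
f=tcpcam(3); f=grab('wrist','w5')
Rt=np.array([[0,-.9511,-.309],[1,0,0],[0,-.309,.9511]]); C=rot(f['rotation'])
c=cloud(f); p=((c-f['origin'])@C@Rt.T+[79.9,0,-129.9]).reshape(-1,3)
w=c.reshape(-1,3)
k=(w[:,2]>76)&(w[:,2]<98)&(abs(p[:,1])<22)&(abs(p[:,0])<45)
q=p[k];print(len(q)); 
if len(q)>10: print('shaft y range',np.percentile(q[:,1],[2,98]),'x',np.percentile(q[:,0],[1,50,99]))
im=cv2.imread('pics/w5.png'); cv2.imwrite('pics/w5b.png',np.clip(cv2.resize(im[140:350,160:360],(571,600),interpolation=cv2.INTER_CUBIC)*1.7,0,255).astype(np.uint8))
E
```

```text
[576.2   3.1 145.  101.1 576.5   3.  145.5]
[576.6   3.1 145.5 101.1 576.7   2.9 145.8]
[576.8   3.  145.8 101.1 576.8   2.9 146. ]
hole [574.3   2.6 145.4] need shift tool [ 1.12  2.14 -0.  ] share [ 0.0056  0.0107 -0.    ] tilt z [ 2.1e-03 -5.0e-04 -1.0e+00]
376
shaft y range [-9.54416922 14.35029012] x [15.59218145 16.03400669 16.54215056]
```

View pics/w5b.png

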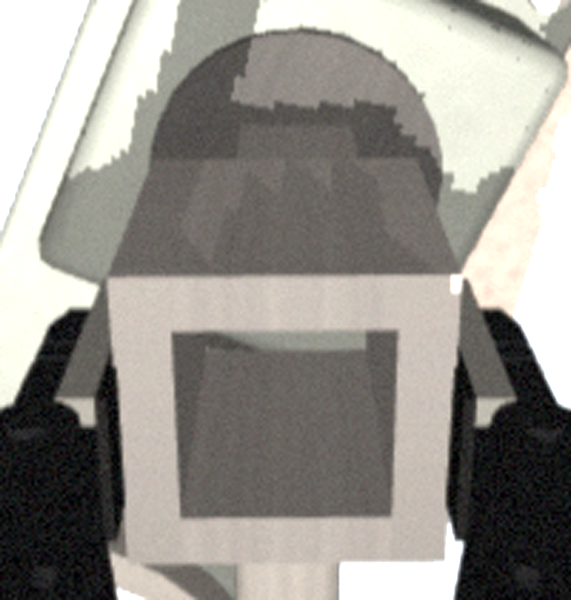

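The shaft's near face spans y from −9.5 to +14.4 in the tool frame, with its face at x = 16. So the shift needed is about (+1.2, +2.3) mm, and the yaw is already aligned.

Emit:
servo_tool(
  motion=[
    [[0.006, 0.0115, 0, 0, 0, 0], [0.006, 0.0115, 0, 0, 0, 0], [0.006, 0.0115, 0, 0, 0, 0], [0.006, 0.0115, 0, 0, 0, 0]],
  ],
)

```text
t: 7.67
tool_pos: [574.6, 5.1, 145.4]
eef_rot: [0.0, -0.097, 0.995, -0.0]
wrist_force: [-1.1, -0.1, -1.5]
opening: 45.2
grasp_force: 63.2
```

```bash
cat >> h.py <<'E'
def shaft(name):
    f=grab('wrist',name)
    Rt=np.array([[0,-.9511,-.309],[1,0,0],[0,-.309,.9511]]); C=rot(f['rotation'])
    c=cloud(f); p=((c-f['origin'])@C@Rt.T+[79.9,0,-129.9]).reshape(-1,3); w=c.reshape(-1,3)
    q=p[(w[:,2]>75)&(w[:,2]<98)&(abs(p[:,1])<22)&(abs(p[:,0])<45)]
    a=np.percentile(q[:,1],[2,98]); x=np.median(q[:,0]); s=r.read_state()
    print(len(q),'y',a,'x',x,'-> shift needed',(x-12.5-2.3).round(2),a.mean().round(2),'yaw fit',np.degrees(np.arctan(np.polyfit(q[:,1],q[:,0],1)[0])).round(1),s['tool_pos'],s['wrist_force'])
E
python3 -c "
from h import *
shaft('w6'); shaft('w7')"
```

```text
276 y [-12.17878088  11.7620243 ] x 14.263823329696507 -> shift needed -0.54 -0.21 yaw fit -0.2 [574.56316192   5.09328774 145.38786776] [ 0.45348194 -0.86655562 -2.01251984]
273 y [-12.00678209  11.77262534] x 14.222492442093028 -> shift needed -0.58 -0.12 yaw fit -0.3 [574.62064586   5.0362585  145.39701503] [ 0.61658441 -0.69038574 -1.98673665]
```

Aligned to within 0.6 mm. Lowering.

Emit:
servo_tool(
  motion=[
    [[-0.003, -0.001, 0.03, 0, 0, 0], [-0.003, -0.001, 0.06, 0, 0, 0], [-0.003, -0.001, 0.09, 0, 0, 0], [-0.003, -0.001, 0.12, 0, 0, 0], [-0.003, -0.001, 0.14, 0, 0, 0], [-0.003, -0.001, 0.16, 0, 0, 0], [-0.003, -0.001, 0.18, 0, 0, 0], [-0.003, -0.001, 0.18, 0, 0, 0]],
  ],
)

```text
t: 8.43
tool_pos: [574.5, 5.0, 108.1]
eef_rot: [-0.001, -0.097, 0.995, 0.0]
wrist_force: [-0.1, -0.3, -3.4]
opening: 45.3
grasp_force: 63.2
```

Emit:
servo_tool(
  motion=[
    [[0, 0, 0.015, 0, 0, 0], [0, 0, 0.03, 0, 0, 0], [0, 0, 0.045, 0, 0, 0], [0, 0, 0.055, 0, 0, 0], [0, 0, 0.06, 0, 0, 0], [0, 0, 0.065, 0, 0, 0], [0, 0, 0.068, 0, 0, 0], [0, 0, 0.068, 0, 0, 0]],
  ],
)

```text
t: 9.1
tool_pos: [574.9, 5.0, 96.9]
eef_rot: [-0.001, -0.097, 0.995, 0.0]
wrist_force: [-3.4, -0.4, 4.8]
opening: 45.5
grasp_force: 64.2
```

Emit:
servo_tool(
  motion=[
    [[0, 0, 0.005, 0, 0, 0], [0, 0, 0.01, 0, 0, 0], [0, 0, 0.01, 0, 0, 0], [0, 0, 0.01, 0, 0, 0]],
  ],
)

```text
t: 9.43
tool_pos: [575.0, 4.9, 96.8]
eef_rot: [-0.001, -0.097, 0.995, 0.0]
wrist_force: [-9.0, 0.3, 15.5]
opening: 45.2
grasp_force: 65.4
```

Firm contact with no further travel, so the crank is seated. Next: release, rise and check.

Emit:
servo_tool(
  motion=[
    [[0, 0, -0.005, 0, 0, 0], [0, 0, -0.005, 0, 0, 0], [0, 0, -0.005, 0, 0, 0], [0, 0, -0.005, 0, 0, 0], [0, 0, -0.005, 0, 0, 0], [0, 0, -0.005, 0, 0, 0], [0, 0, -0.005, 0, 0, 0], [0, 0, -0.005, 0, 0, 0], [0, 0, -0.005, 0, 0, 0]],
  ],
  gripper=85,
)

```text
t: 10.18
tool_pos: [575.1, 4.9, 94.5]
eef_rot: [-0.0, -0.097, 0.995, 0.0]
wrist_force: [0.4, 0.5, -0.1]
opening: 84.8
grasp_force: 0.0
```

Emit:
servo_tool(
  motion=[
    [[0, 0, -0.05, 0, 0, 0], [0, 0, -0.15, 0, 0, 0], [0, 0, -0.3, 0, 0, 0], [0, 0, -0.5, 0, 0, 0], [0, 0, -0.7, 0, 0, 0], [0, 0, -0.7, 0, 0, 0], [0, 0, -0.7, 0, 0, 0]],
  ],
)

```text
t: 10.77
tool_pos: [577.9, 4.8, 239.6]
eef_rot: [0.004, -0.097, 0.995, -0.001]
wrist_force: [-0.4, 0.6, -0.7]
opening: 85.1
grasp_force: 0.0
```

```bash
python3 - <<'E'
from h import *
f=grab('wrist','w8'); p=cloud(f).reshape(-1,3); p=p[np.hypot(p[:,0]-573,p[:,1]-4)<38]
q=p[(p[:,2]>105)&(p[:,2]<130)]
A=np.c_[q[:,:2]-[573,4],np.ones(len(q))]
print(len(q),np.median(q[:,2]),cv2.minAreaRect(q[:,:2].astype(np.float32)),np.linalg.lstsq(A,q[:,2],rcond=None)[0])
h=p[(p[:,2]>60)&(p[:,2]<72)]; print(np.median(h[:,2]))
s=r.read_state(); print(s['t'],s['wrist_force'],s['tool_pos'],s['opening'])
E
```

```text
2835 115.68097535075376 ((572.9965209960938, 4.472999572753906), (46.64495849609375, 46.07230758666992), 11.822549819946289) [9.12326935e-03 7.95201824e-05 1.14142311e+02]
69.98363033223478
10.8167 [-0.05324605 -0.22177054  0.31897551] [575.99065754   4.92318761 236.79399233] 84.8588437238257
```

View pics/w8.png

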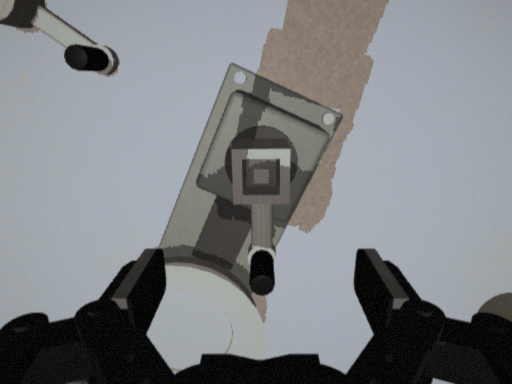

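The hub, at about (261,177), sits level on the shaft. Its top is at 115.7 mm (115 expected), it is centred at (573.0, 4.5), and the plate and gripper are clear of it.

```bash
python3 -c "
from h import *
print(r.close_job())"
```

```text
the job is handed in; nothing more can be done
None
```

The square-holed crank is seated on the shaft and released; its hub top measured 115.7 mm (115 expected), centred within 1 mm of the shaft. The job was handed in at about 11 s, and hand-in returned no verdict.

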